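# Load the sample feed magazine in bracketed run order

## Task

Load the sample magazine for the next run: flip the ratchet pawl up and right over onto its back, so that it stays clear of the teeth, and draw the follower all the way back to the end of its travel. Then stand the containers upright in the lane in run order, starting against the stop: the open vial (the blank), one of the two loose white jars (the standard), the stoppered vial (the sample), and the other white jar, so that the sample is bracketed by the standards. Keep the row close, with less than a centimetre between neighbours and at the stop, and never let any of the four containers tip over.

Things in the scene. Friction and masses are not known exactly. Their poses are not given: they have to be found in the camera images.
- magazine: Fixed magazine, base 275 x 72 mm. Origin under the base on the lane's centre line; x runs along the lane from stop to pawl, z up. Stop face at x = -110 mm (block 56 wide, 32 high). Lane floor 12 mm above the table, 46 mm wide between lips 5 mm high and 5 thick (hold things across the lane, above mid-height). Two cheeks carry the pawl: x 98 to 134, outer y +-15 mm, tops 43 mm above the table.
- follower (a joint): Slide of the follower, m, towards magazine +x, about 1.5 N. 0: its face is 25 mm from the stop; 0.14: fully drawn back against its end stop, face 165 mm from the stop, room for the row. Starts at 0.005 to 0.04. Its toothed bar (8 mm pitch) trails in the lane and out past the cheeks; with the pawl down the teeth catch within a pitch and it cannot be drawn back.
- follower_tab (a point): Point on the axis of the follower's upright finger tab, 52 mm above the table. Tab 14 x 14 mm in plan, sides parallel to the magazine's axes, from 34 to 66 mm above the table. The jaw block under it is 20 mm long (x), 40 mm wide, its face 11 mm nearer the stop than this point. Pinch the tab across the lane and pull straight along magazine +x.
- pawl (a joint): Hinge of the pawl, rad; pivot across the lane at magazine x = 117, y = 0 mm, 36 mm above the table. 0 to 0.25: down on the teeth. Grows as its tab swings up and over towards magazine +x; past about 1.2 it is over its balance and falls onto its back at 2.0 by its own weight and stays. Very light, under 0.5 N at the tab.
- pawl_tab (a point): Centre of the black roll (16 mm across the lane, 8 mm thick) topping the pawl's thumb tab, 34 mm from the pivot; pawl down: 17 mm nearer the stop than the pivot, 66 mm above the table. Tab below: plate 14 mm wide. To flip it, lower shut fingers into the lane some 35 mm nearer the stop, tips 52 mm above the table, and push along magazine +x until 27 mm past the pivot.
- blank_mid (a point): The blank: short clear glass vial without a cap, mouth open, a little grey matrix powder in the bottom, 25 mm diameter, 46 mm high, 22 g. Point on its axis, half-way up (23 mm above its foot). Stands on the table.
- sample_mid (a point): The sample: clear glass vial with a black stopper and a thin needle upright in it. 25 mm diameter, 56 mm high to the top of the stopper (needle tip 76 mm), 22 g. Point on its axis, 28 mm above its foot. Stands on the table.
- standard_a_mid (a point): One of the two loose standards: opaque white screw-cap jar, 34 mm diameter, 50 mm high, 30 g, standing on the table (not those in the blue crate). The two are alike; either may take either place. Point on its axis, half-way up (25 mm above its foot).
- standard_b_mid (a point): The other loose white screw-cap jar, 34 mm diameter, 50 mm high, 30 g, standing on the table. Point on its axis, half-way up (25 mm above its foot).

How it is judged:
On the way, in this order (a step that is already met when the one before it is completed fails the run):
1. the pawl is flipped over onto its back, clear of the teeth (value of joint pawl above 1.6 rad), for 0.2 s.
2. the follower is drawn back to the end of its travel (value of joint follower above 0.13 m), for 0.2 s.
At the end, for the whole second after the job is handed in: Follower still drawn back (over 0.125 m). Open vial, jar, stoppered vial, jar stand upright (0.12 rad) in this order from the stop, on the lane floor (4 mm) between the lips (13.5 mm off the centre line at most), gaps at the stop and between neighbours at most 14 mm (value of joint follower above 0.125 m and y of blank_mid in the frame of magazine between -0.0135 and 0.0135 m and z of blank_mid in the frame of magazine between 0.031 and 0.039 m and angle between each of blank_mid, standard_a_mid, sample_mid, standard_b_mid's own z axis and vertical below 0.12 rad and y of standard_a_mid in the frame of magazine between -0.0135 and 0.0135 m and z of standard_a_mid in the frame of magazine between 0.033 and 0.041 m and y of sample_mid in the frame of magazine between -0.0135 and 0.0135 m and z of sample_mid in the frame of magazine between 0.036 and 0.044 m and y of standard_b_mid in the frame of magazine between -0.0135 and 0.0135 m and z of standard_b_mid in the frame of magazine between 0.033 and 0.041 m and x of blank_mid in the frame of magazine between -0.102 and -0.0835 m and horizontal distance between sample_mid and standard_a_mid below 0.0437 m and horizontal distance between sample_mid and standard_b_mid below 0.0437 m and horizontal distance between standard_a_mid and standard_b_mid above 0.05 m and ((horizontal distance between blank_mid and standard_a_mid below 0.0437 m and horizontal distance between blank_mid and sample_mid above 0.05 m) or (horizontal distance between blank_mid and standard_b_mid below 0.0437 m and horizontal distance between blank_mid and sample_mid above 0.05 m))); the robot touches nothing.
It fails at once if one of the four containers is tipped over (more than 0.7 rad) (angle between any of blank_mid, standard_a_mid, sample_mid, standard_b_mid's own z axis and vertical above 0.7 rad).
It also fails if it takes over 104 s, if anything falls off the work surface, if the arm or the gripper's body presses on something with over 40 N, if the wrist force passes 120 N, or if a joint passes its speed limit or range.

## Robot

A 6-joint arm with a two-finger parallel gripper is mounted at the origin on a cart in front of the work surface, level with it; the furniture and walls round the work are solid. World frame = base frame: x ahead of the robot, y to its left, z up, the work surface at z = 0. Lengths are in m, angles in rad, forces in N, time in s.
With the tool pointing down it reaches from about 0.25 to 0.725 m from the base axis. Payload 4 kg.
Tool frame: the origin (TCP) lies at the very end of the fingers, on their centre line; the grasp point (between the pads) lies 19 mm behind it; z points along the fingers, y is the line along which they close (so a half turn about z gives the same grasp; the last joint's range is limited). The gripper opens to 85 mm and grips with 20 to 120 N. Pads are 22 mm wide; open, the fingers measure 114 mm over their backs; the gripper's body (76 mm by 85 mm) begins 54 mm behind the grasp point. The pads swing forward as they close: fully open they stand 13 mm farther back than shut.
Start: joints at [-1.319, 0.241, 0.005, 1.335, 0, 1.571], TCP at [0.125, -0.484, 0.195] pointing down, gripper open.
Joint ranges: [-2.72, 2.72], [-1.05, 1.87], [-1.09, 1.28], [-1.99, 2.15], [-1.42, 1.44], [-3.14, 3.14]. Speed limits (rad/s): [2.79, 2.79, 3.14, 3.14, 3.14, 3.14].

## Interface

Orientations are given as a unit quaternion [x, y, z, w].
In Python, from workcell import bot gives the robot as it stands.
- The arm moves only by the tool carry_out, never from a script. Its argument "increments" is one flat list of numbers, 5 for each row, row after row: the finger opening in cm, from 0 to 8.54, then the shift along the tool's x, y, z in cm, then the turn about the tool's z in rad. A call has exactly 5 rows; each row shifts and turns the commanded pose from where the row before left it, along the tool's axes as they then stand; what a row does not reach is not made up. A row lasts 1/8 s, in which the tool goes at most 62.5 mm and 10.7 degrees, less where a joint would pass 70% of its speed; a pose out of reach is approached as far as the arm can. A call with a gripper value outside its range is refused whole. The fingers move at their own pace and stop on an object; the grip force is fixed at half the most. Time passes only in rows, so rows that do not move let the fingers close, or fill a call up. It gives the time, the measured TCP pose, the force, the opening and the grip force at its end, in the units of the state.
- bot.get_obs(): the state, without advancing time (a new reading comes with each control period).
- bot.camera(name): name is "scene" or "side" or "wrist"; returns a dict with "pixels" (420x560x3 uint8, blue, green, red), "range_z" (420x560 float32, m along the optical axis (not along the pixel's ray), 0 where there is no reading), "mtx" (3x3 intrinsics, pixels), "D" ([k1, k2, p1, p2, k3] as OpenCV has them; the pictures are not rectified), "eye" and "attitude" of the camera in the world. Camera axes: x right, y down, z forward; pixel columns grow to the right and rows downward; lengths in m; the calibration is good to about 2 mm. A picture is of the moment at which its call begins.
- bot.job_done(): hands the job in; it is judged then, once.
Trained networks look in a picture, given as the dict that the camera call returned (one of the last four; its "shot" number tells which), for a name from the list of things; names that differ only in an ending like _2 or _b are one class to them, and where a whole thing is asked for, a point or a joint stands for the part that bears it (a point fixed in the world has none). Each returns a list of dicts, best first, with "p" (0 to 1); they miss things now and then, are a little off and sometimes report something else, mostly with a low value. They report only what shows in the picture. A call takes as long as a camera call.
- bot.find_in(picture, name): "xyz" ([x, y, z] in m, in the coordinates of the camera as it stood for that picture, good to about 4 mm: the middle of the surface that is visible of it).
- bot.regions_of(picture, name): "mask" (420x560 bool, what is visible of it).
- bot.place_of(picture, name): "xyz" ([x, y, z] in m, in the coordinates of the camera as it stood for that picture, good to about 4 mm: a listed point, or the origin of a listed thing).
The state is a dict: "clock": time; "joint_pos": joint angles; "joint_vel": joint speeds; "tau": joint torques, N m; "eef_pos": TCP position; "tool_rot": TCP orientation; "ft_force": force on the tool from outside, world axes, zero at the start; "ft_torque": the same for the moment, N m; "grip_width": finger opening in m; "grasp_force": force on a finger pad.
Only numpy, scipy, OpenCV 4.12 (cv2) and the standard library are available. Lean on these libraries where they do the work, as an engineer would, in place of code of your own. Each camera call takes 0.05 s, during which the arm holds its last target. There are 200 camera calls.

## Working session

There is one attempt and no reset: what is moved stays moved. The work goes in short steps, Python scripts to look and compute and a tool call to move; the robot and the scene stay as the last step left them, time stands still between calls to the robot, and variables do not carry over. Pictures are saved under pics/ and viewed, at most 14 in all, crops included, and the job is handed in when it is done.

Besides the shell and the picture viewer there is one more tool, called by a JSON object that holds its "name" and its "arguments", one argument or row to a line. carry_out: Moves the arm, as the interface text tells. Its arguments: {"type":"object","properties":{"increments":{"type":"array","items":{"type":"number"}}},"required":["increments"]}

```bash
mkdir -p pics; ls; cat > h.py <<'E'
import numpy as np, cv2, sys
from scipy.spatial.transform import Rotation as R
sys.path.insert(0,'.')
from workcell import bot
def cw(p,x): # cam->world
    return R.from_quat(p['attitude']).as_matrix()@np.array(x)+np.array(p['eye'])
def save(p,n): cv2.imwrite('pics/'+n,p['pixels'])
def cloud(p):
    h,w=p['range_z'].shape
    u,v=np.meshgrid(np.arange(w,dtype=float),np.arange(h,dtype=float))
    n=cv2.undistortPoints(np.stack([u,v],-1).reshape(-1,1,2),p['mtx'],np.array(p['D'])).reshape(h,w,2)
    z=p['range_z'][...,None]
    c=np.concatenate([n*z,z],-1)
    return c@R.from_quat(p['attitude']).as_matrix().T+np.array(p['eye'])
E
cat > a.py <<'E'
from h import *
np.set_printoptions(precision=4,suppress=True)
o=bot.get_obs();print(o['clock'],o['eef_pos'],o['tool_rot'],o['grip_width'])
for c in('scene','side'):
    p=bot.camera(c);save(p,c+'0.png');print(c,np.array(p['eye']),np.array(p['attitude']))
    for n in('magazine','follower_tab','pawl_tab','blank_mid','sample_mid','standard_a_mid'):
        for d in bot.place_of(p,n)[:4]: print(n,round(d['p'],2),cw(p,d['xyz']))
print(bot.get_obs()['clock'])
E
python3 a.py
```

```text
pics
0.0 [ 0.1244 -0.4835  0.1942] [ 0.9921  0.1256 -0.0001 -0.001 ] 0.08529693478447994
scene [-0.0008  0.5289  0.658 ] [-0.4101  0.8206 -0.3546  0.1811]
magazine 0.68 [ 0.5658  0.2499 -0.0003]
follower_tab 0.77 [0.5417 0.2841 0.0489]
pawl_tab 0.7 [0.6214 0.1592 0.072 ]
blank_mid 0.85 [0.3533 0.2921 0.0219]
sample_mid 0.62 [0.4816 0.0552 0.0292]
standard_a_mid 0.53 [ 0.5562 -0.0527  0.0212]
side [0.2519 0.8003 0.5711] [-0.1567  0.8768 -0.4459  0.0887]
magazine 0.9 [0.5613 0.2475 0.0013]
follower_tab 0.58 [0.5349 0.2886 0.0524]
pawl_tab 0.65 [0.6149 0.1638 0.0651]
blank_mid 0.67 [0.3477 0.2889 0.0216]
sample_mid 0.55 [0.4785 0.0601 0.0299]
standard_a_mid 0.55 [ 0.5532 -0.0533  0.0258]
0.7
```

View pictures.

View pics/scene0.png

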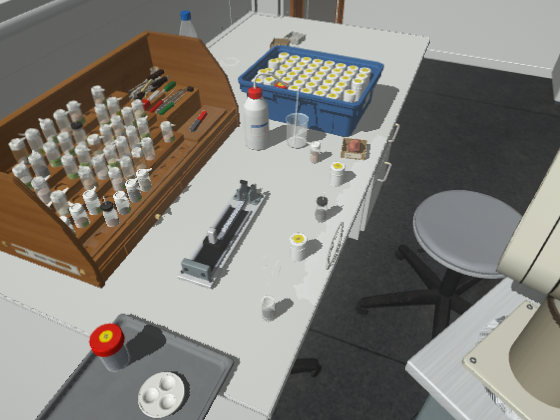

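View pics/side0.png

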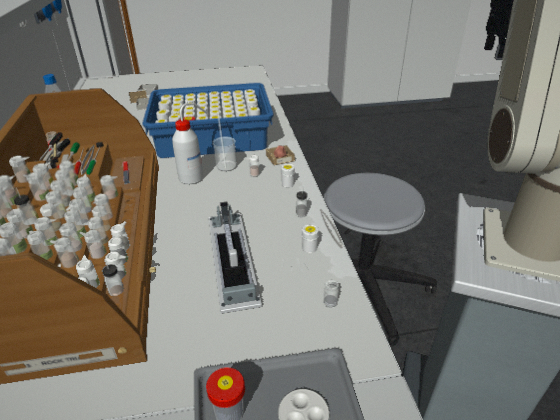

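```bash
cat > b.py <<'E'
from h import *
np.set_printoptions(precision=4,suppress=True)
for c,px in(('scene',[(268,305),(298,246),(321,208),(337,173),(315,152)]),('side',[(331,292),(310,236),(301,204),(288,175),(254,165)])):
    p=bot.camera(c);C=cloud(p)
    W=C.reshape(-1,3);ok=(p['range_z'].reshape(-1)>0)
    for u,v in px:
        q=C[v,u]
        m=ok&(np.hypot(W[:,0]-q[0],W[:,1]-q[1])<.035)&(W[:,2]>.012)&(W[:,2]<.1)
        s=W[m]; t=s[s[:,2]>.043]
        print(c,(u,v),q,'zmax',s[:,2].max() if len(s) else 0,'mean',s.mean(0),'topmid',(t.max(0)+t.min(0))/2 if len(t) else 0,len(t))
    for d in bot.place_of(p,'standard_a_mid'): print(d['p'],cw(p,d['xyz']))
    m=bot.regions_of(p,'magazine')
    if m:
        s=W[m[0]['mask'].reshape(-1)&ok]
        r=cv2.minAreaRect(s[s[:,2]<.03][:,:2].astype(np.float32)*1000);print('mag',m[0]['p'],r)
E
python3 b.py
```

```text
scene (268, 305) [0.3446 0.2952 0.0477] zmax 0.0485708394557437 mean [0.3496 0.2918 0.0333] topmid [0.3522 0.2907 0.0459] 77
scene (298, 246) [0.4173 0.1726 0.0479] zmax 0.053105171725824296 mean [0.4256 0.1651 0.0398] topmid [0.4299 0.1613 0.0483] 207
scene (321, 208) [0.4764 0.0633 0.0407] zmax 0.0743451142721504 mean [0.478  0.0602 0.0405] topmid [0.4819 0.057  0.0588] 107
scene (337, 173) [ 0.5429 -0.0429  0.0411] zmax 0.052162533337647976 mean [ 0.5495 -0.0496  0.0377] topmid [ 0.5536 -0.0551  0.0476] 135
scene (315, 152) [ 0.641  -0.0607  0.036 ] zmax 0.05511121762128257 mean [ 0.6469 -0.0646  0.0375] topmid [ 0.6528 -0.0687  0.0491] 79
0.64 [ 0.5585 -0.0517  0.023 ]
mag 0.94 ((574.4373779296875, 237.04977416992188), (81.22408294677734, 304.0829162597656), 31.8853759765625)
side (331, 292) [0.3494 0.299  0.0368] zmax 0.04868247620432098 mean [0.3497 0.2948 0.0334] topmid [0.3506 0.2909 0.0459] 79
side (310, 236) [0.4243 0.1759 0.0441] zmax 0.05259242020440469 mean [0.4267 0.1685 0.0384] topmid [0.4284 0.1617 0.0481] 182
side (301, 204) [0.4779 0.0665 0.0359] zmax 0.07642462111317472 mean [0.4785 0.0622 0.0393] topmid [0.4798 0.0563 0.06  ] 96
side (288, 175) [ 0.5459 -0.0411  0.0354] zmax 0.05268134604922958 mean [ 0.5492 -0.047   0.0376] topmid [ 0.5509 -0.0535  0.0479] 105
side (254, 165) [ 0.6437 -0.0595  0.035 ] zmax 0.054964526629174504 mean [ 0.6458 -0.0633  0.0362] topmid [ 0.6513 -0.0664  0.0491] 68
0.73 [ 0.5546 -0.0546  0.0243]
mag 0.8 ((578.0774536132812, 220.5267333984375), (74.03772735595703, 336.5576171875), 31.72089195251465)
```

```bash
cat > plan.py <<'E'
from h import *
# usage: plan.py  "grip x y z yaw n" ...   (world m, yaw of tool x in rad, n rows) starting from the present pose
def plan(segs,start=None):
    if start is None:
        o=bot.get_obs();q=R.from_quat(o['tool_rot']).as_matrix()
        start=[*o['eef_pos'],np.arctan2(q[1,0],q[0,0])]
    P=np.array(start[:3],float);y=start[3];rows=[]
    for g,tx,ty,tz,ty2,n in segs:
        n=int(n);T=np.array([tx,ty,tz])
        for k in range(n):
            d=(T-P)/(n-k);dy=(ty2-y)/(n-k)
            c,s=np.cos(y),np.sin(y)
            r=[g,round(100*(d[0]*c+d[1]*s),1),round(100*(d[0]*s-d[1]*c),1),round(-100*d[2],1),round(-dy,2)]
            rows.append(r)
            P=P+np.array([(r[1]*c+r[2]*s),(r[1]*s-r[2]*c),-r[3]])/100;y-=r[4]
    return rows
def show(rows):
    while len(rows)%5: rows.append([rows[-1][0],0,0,0,0])
    for i in range(0,len(rows),5): print('['+', '.join(f'{v:g}' for r in rows[i:i+5] for v in r)+']')
# magazine frame
import json,os
def M(x,y=0.0):
    m=json.load(open('mag.json'));a=m['yaw'];return (m['x']+x*np.cos(a)-y*np.sin(a), m['y']+x*np.sin(a)+y*np.cos(a))
E
echo '{"x":0.563,"y":0.249,"yaw":-1.016}'>mag.json
python3 - <<'E'
from plan import *
p=bot.camera('scene');C=cloud(p).reshape(-1,3)
s=C[(p['range_z'].reshape(-1)>0)&(C[:,2]>.09)&(C[:,0]>.2)&(C[:,0]<.95)&(C[:,1]>-.3)&(C[:,1]<.5)]
g=np.round(s[:,:2]/.04).astype(int)
for k in np.unique(g,axis=0):
    m=(g==k).all(1)
    if m.sum()>8 and np.hypot(*(k*.04))<.85: print(k*.04,round(s[m][:,2].max(),3),end='; ')
print()
x,y=M(.02)
show(plan([(0,x,y,.2,np.pi-1.016,15)]))
E
```

```text
[ 0.64 -0.2 ] 0.114; [ 0.68 -0.28] 0.114; [ 0.68 -0.24] 0.113; [ 0.68 -0.2 ] 0.114; [ 0.68 -0.16] 0.113; [0.68 0.4 ] 0.098; [0.68 0.44] 0.117; [0.68 0.48] 0.116; [ 0.72 -0.28] 0.113; [ 0.72 -0.24] 0.104; [ 0.72 -0.2 ] 0.11; [ 0.72 -0.16] 0.114; [0.72 0.32] 0.095; [0.72 0.36] 0.096; [0.72 0.4 ] 0.095; [0.72 0.44] 0.118; [ 0.76 -0.28] 0.104; [ 0.76 -0.24] 0.103; [ 0.76 -0.2 ] 0.103; [ 0.76 -0.16] 0.113; [ 0.76 -0.12] 0.113; [ 0.76 -0.08] 0.162; [0.76 0.  ] 0.137; [0.76 0.04] 0.128; [0.76 0.32] 0.116; [0.76 0.36] 0.12; [ 0.8  -0.28] 0.103; [ 0.8  -0.24] 0.102; [ 0.8 -0.2] 0.103; [ 0.8  -0.16] 0.103; [ 0.8  -0.12] 0.114; [ 0.8  -0.04] 0.195; [0.8 0. ] 0.198; [0.8  0.04] 0.154; [0.8  0.28] 0.118; [ 0.84 -0.12] 0.112; [ 0.84 -0.08] 0.113; 
[0, 4.1, -3.9, -0, -0.12, 0, 4.5, -3.4, -0, -0.13, 0, 4.9, -2.7, -0, -0.12, 0, 5.2, -2.1, -0, -0.13, 0, 5.5, -1.4, -0, -0.12]
[0, 5.6, -0.8, -0, -0.13, 0, 5.6, -0.1, -0.1, -0.12, 0, 5.6, 0.6, -0, -0.13, 0, 5.5, 1.3, -0.1, -0.12, 0, 5.3, 2, -0, -0.13]
[0, 5, 2.7, -0.1, -0.12, 0, 4.6, 3.2, -0, -0.13, 0, 4.1, 3.8, -0.1, -0.12, 0, 3.7, 4.3, -0, -0.13, 0, 3, 4.7, -0.1, -0.12]
```

{"name": "carry_out", "arguments": {
  "increments": [0, 4.1, -3.9, 0, -0.12, 0, 4.5, -3.4, 0, -0.13, 0, 4.9, -2.7, 0, -0.12, 0, 5.2, -2.1, 0, -0.13, 0, 5.5, -1.4, 0, -0.12]
}}

```text
clock: 1.68
eef_pos: [0.2755, -0.2445, 0.1954]
tool_rot: [0.906, 0.424, 0.0, 0.001]
ft_force: [1.4, -0.1, -0.2]
grip_width: 0.0002
grasp_force: 0.0
```

{"name": "carry_out", "arguments": {
  "increments": [0, 5.6, -0.8, 0, -0.13, 0, 5.6, -0.1, -0.1, -0.12, 0, 5.6, 0.6, 0, -0.13, 0, 5.5, 1.3, -0.1, -0.12, 0, 5.3, 2, 0, -0.13]
}}

```text
clock: 2.3
eef_pos: [0.4243, -0.0043, 0.1975]
tool_rot: [0.729, 0.684, 0.0, 0.001]
ft_force: [1.4, -2.4, -0.1]
grip_width: 0.0
grasp_force: 0.0
```

{"name": "carry_out", "arguments": {
  "increments": [0, 5, 2.7, -0.1, -0.12, 0, 4.6, 3.2, 0, -0.13, 0, 4.1, 3.8, -0.1, -0.12, 0, 3.7, 4.3, 0, -0.13, 0, 3, 4.7, -0.1, -0.12]
}}

```text
clock: 2.92
eef_pos: [0.5745, 0.2334, 0.2]
tool_rot: [0.486, 0.874, 0.0, 0.0]
ft_force: [0.9, -0.6, 0.7]
grip_width: -0.0001
grasp_force: 0.0
```

```bash
cat > c.py <<'E'
from plan import *
np.set_printoptions(precision=4,suppress=True)
n=sys.argv[1]
o=bot.get_obs();print(o['clock'],o['eef_pos'],R.from_quat(o['tool_rot']).as_matrix()[:2,0],o['joint_pos'])
p=bot.camera('wrist');save(p,n+'.png');C=cloud(p);print('eye',np.array(p['eye']))
ok=p['range_z']>0
for k in('magazine','follower_tab','pawl_tab'):
    for d in bot.place_of(p,k)[:2]: print(k,d['p'],cw(p,d['xyz']))
m=bot.regions_of(p,'magazine')
if m:
    s=C[m[0]['mask']&ok];s=s[(s[:,2]<.04)&(s[:,2]>.006)];print('mag',cv2.minAreaRect(s[:,:2].astype(np.float32)*1000),len(s))
E
python3 c.py w1
```

```text
2.925 [0.5745 0.2334 0.2   ] [-0.5273  0.8497] [ 0.386   0.4854  0.373   1.4582 -0.0002  1.4014]
eye [0.53   0.3049 0.3794]
magazine 0.91 [0.5668 0.2457 0.0001]
follower_tab 0.62 [0.5344 0.2891 0.0489]
pawl_tab 0.78 [0.6223 0.166  0.0654]
mag ((565.398193359375, 245.30966186523438), (72.58619689941406, 274.2019958496094), 32.24266052246094) 15115
```

View pics/w1.png

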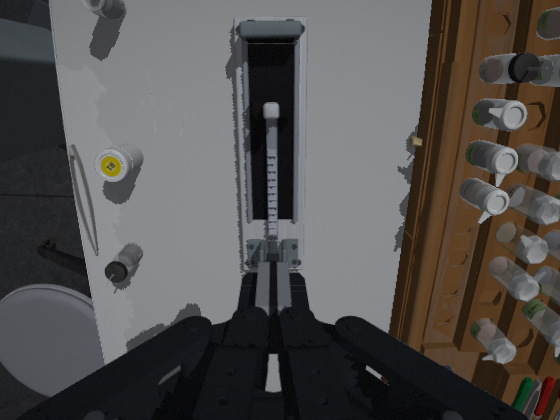

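```bash
echo '{"x":0.566,"y":0.2455,"yaw":-1.008}'>mag.json
python3 - <<'E'
from plan import *
Y=np.pi-1.008
a=M(.068);b=M(.146)
show(plan([(0,*a,.2,Y,1),(0,*a,.052,Y,4),(0,*b,.052,Y,6),(0,*b,.052,Y,1),(0,*b,.13,Y,3)]))
E
```

```text
[0, -5.2, 0.2, -0.1, -0.01, 0, -0, 0, 3.7, -0, 0, -0, 0, 3.7, -0, 0, -0, 0, 3.7, -0, 0, -0, 0, 3.7, -0]
[0, -1.3, 0, 0, -0, 0, -1.3, 0, 0, -0, 0, -1.3, 0, 0, -0, 0, -1.3, 0, 0, -0, 0, -1.3, 0, 0, -0]
[0, -1.3, 0, 0, -0, 0, -0, 0, 0, -0, 0, -0, 0, -2.6, -0, 0, -0, 0, -2.6, -0, 0, -0, 0, -2.6, -0]
```

{"name": "carry_out", "arguments": {
  "increments": [0, -5.2, 0.2, -0.1, -0.01, 0, 0, 0, 3.7, 0, 0, 0, 0, 3.7, 0, 0, 0, 0, 3.7, 0, 0, 0, 0, 3.7, 0]
}}

```text
clock: 3.8
eef_pos: [0.6022, 0.1865, 0.0534]
tool_rot: [0.485, 0.875, 0.0, 0.001]
ft_force: [0.1, 0.2, 0.1]
grip_width: -0.0004
grasp_force: 0.0
```

{"name": "carry_out", "arguments": {
  "increments": [0, -1.3, 0, 0, 0, 0, -1.3, 0, 0, 0, 0, -1.3, 0, 0, 0, 0, -1.3, 0, 0, 0, 0, -1.3, 0, 0, 0]
}}

```text
clock: 4.42
eef_pos: [0.6382, 0.1324, 0.0539]
tool_rot: [0.484, 0.875, 0.0, 0.001]
ft_force: [-0.2, -0.5, 0.2]
grip_width: 0.0003
grasp_force: 0.0
```

{"name": "carry_out", "arguments": {
  "increments": [0, -1.3, 0, 0, 0, 0, 0, 0, 0, 0, 0, 0, 0, -2.6, 0, 0, 0, 0, -2.6, 0, 0, 0, 0, -2.6, 0]
}}

```text
clock: 5.05
eef_pos: [0.6436, 0.1229, 0.1316]
tool_rot: [0.483, 0.875, -0.0, -0.0]
ft_force: [0.7, 0.5, -0.2]
grip_width: 0.0001
grasp_force: 0.0
```

```bash
python3 - <<'E'
from plan import *
for c in('side','scene'):
    p=bot.camera(c)
    for d in bot.place_of(p,'pawl_tab')[:2]:print(c,d['p'],cw(p,d['xyz']))
x,y=M(.117);print('pivot',x,y)
u=cv2.projectPoints(np.array([[x,y,.05]]),*(lambda r:(cv2.Rodrigues(r.T)[0],-r.T@np.array(p['eye'])))(R.from_quat(p['attitude']).as_matrix()),p['mtx'],np.array(p['D']))[0].ravel().astype(int)
cv2.imwrite('pics/p1.png',cv2.resize(p['pixels'][u[1]-60:u[1]+60,u[0]-80:u[0]+80],None,fx=4,fy=4))
o=bot.get_obs();print(o['eef_pos'],o['ft_force'])
E
```

```text
side 0.67 [0.61944878 0.16478449 0.06968441]
scene 0.44 [0.62055641 0.16200413 0.06861798]
scene 0.27 [0.56394739 0.25271092 0.00156325]
pivot 0.6284257384649671 0.14654532766410916
[0.64409403 0.12278384 0.13107492] [ 0.74788596 -0.49311801 -0.31281714]
```

View pics/p1.png

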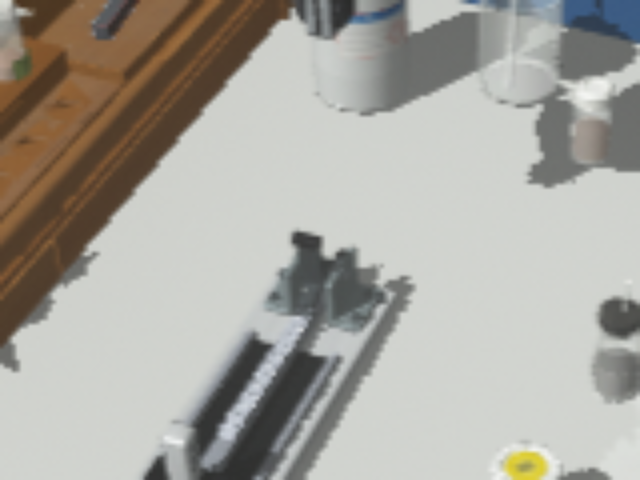

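{"name": "carry_out", "arguments": {
  "increments": [0, 3.9, 0, 0, 0, 0, 3.9, 0, 0, 0, 0, 0, 0, 3.0, 0, 0, 0, 0, 3.0, 0, 0, 0, 0, 2.0, 0]
}}

```text
clock: 5.88
eef_pos: [0.6, 0.1881, 0.0474]
tool_rot: [0.483, 0.875, -0.002, -0.002]
ft_force: [-0.4, -0.5, -0.7]
grip_width: 0.0001
grasp_force: 0.0
```

{"name": "carry_out", "arguments": {
  "increments": [0, -1.0, 0, 0, 0, 0, -1.0, 0, 0, 0, 0, -1.0, 0, 0, 0, 0, -1.0, 0, 0, 0, 0, 0, 0, 0, 0]
}}

```text
clock: 6.5
eef_pos: [0.6248, 0.1535, 0.0517]
tool_rot: [0.484, 0.875, 0.0, 0.0]
ft_force: [-0.3, 0.7, 0.5]
grip_width: 0.0
grasp_force: 0.0
```

```bash
cat > p.py <<'E'
from plan import *
n=sys.argv[1];mx=float(sys.argv[2]);c=sys.argv[3]
p=bot.camera(c)
x,y=M(mx)
u=cv2.projectPoints(np.array([[x,y,.05]]),*(lambda r:(cv2.Rodrigues(r.T)[0],-r.T@np.array(p['eye'])))(R.from_quat(p['attitude']).as_matrix()),p['mtx'],np.array(p['D']))[0].ravel().astype(int)
print(u)
v0=max(u[1]-60,0);u0=max(u[0]-80,0)
cv2.imwrite('pics/'+n,cv2.resize(p['pixels'][v0:v0+120,u0:u0+160],None,fx=5,fy=5,interpolation=cv2.INTER_CUBIC))
for k in ('pawl_tab','follower_tab'):
  for d in bot.place_of(p,k)[:1]:print(k,d['p'],cw(p,d['xyz']))
o=bot.get_obs();print(o['eef_pos'],o['ft_force'])
E
python3 p.py p2.png .117 scene
```

```text
[247 182]
pawl_tab 0.71 [0.61861637 0.15945232 0.06944533]
follower_tab 0.8 [0.54031723 0.28605934 0.04922831]
[0.62380728 0.15457903 0.05127374] [ 0.2514239  -1.3752577  -0.72606254]
```

View pics/p2.png

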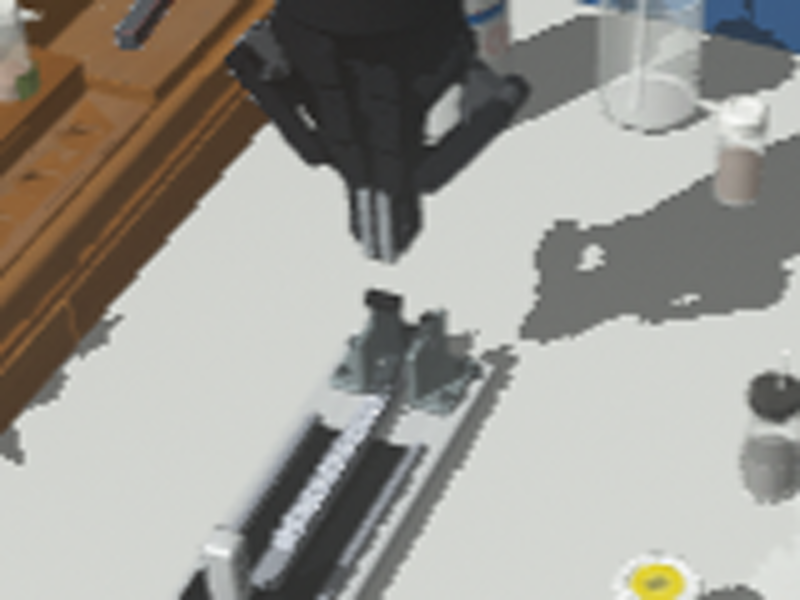

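```bash
python3 - <<'E'
from plan import *
np.set_printoptions(precision=4,suppress=True)
for c in('scene','side'):
    p=bot.camera(c);C=cloud(p)
    o=bot.get_obs();e=np.array(o['eef_pos']);print(e)
    W=C.reshape(-1,3);ok=p['range_z'].reshape(-1)>0
    m=ok&(np.hypot(W[:,0]-e[0],W[:,1]-e[1])<.03)&(W[:,2]>.03)
    s=W[m];s=s[np.argsort(s[:,2])]
    a=M(0);r=s[:,:2]-np.array(a);cx,sx=np.cos(-1.008),np.sin(-1.008)
    q=np.c_[r[:,0]*cx+r[:,1]*sx,-r[:,0]*sx+r[:,1]*cx,s[:,2]]
    for z in np.arange(.03,.12,.005):
        k=q[(q[:,2]>=z)&(q[:,2]<z+.005)]
        if len(k): print(c,round(z,3),len(k),k.min(0),k.max(0))
E
```

```text
[0.6237 0.1548 0.0512]
scene 0.03 44 [ 0.0891 -0.0169  0.03  ] [0.1297 0.0131 0.0349]
scene 0.035 35 [ 0.0945 -0.0169  0.0352] [0.125  0.014  0.0398]
scene 0.04 55 [ 0.0944 -0.0157  0.0401] [0.1294 0.0146 0.0444]
scene 0.045 9 [ 0.1    -0.0075  0.0453] [0.1037 0.005  0.0499]
scene 0.05 7 [ 0.0983 -0.0069  0.0501] [0.1022 0.0039 0.0548]
scene 0.055 11 [ 0.0976 -0.0072  0.055 ] [0.1019 0.0066 0.0589]
scene 0.06 7 [ 0.096  -0.0065  0.0601] [0.1026 0.0052 0.0648]
scene 0.065 24 [ 0.095  -0.0089  0.065 ] [0.1028 0.0078 0.0698]
scene 0.07 3 [ 0.099  -0.0079  0.0703] [0.1007 0.0035 0.0705]
scene 0.085 2 [ 0.1024 -0.0059  0.0876] [ 0.1044 -0.0051  0.0886]
scene 0.09 16 [ 0.0956 -0.0112  0.0905] [0.1038 0.0128 0.0949]
scene 0.095 18 [ 0.0953 -0.013   0.095 ] [0.1147 0.0113 0.0997]
scene 0.1 28 [ 0.0944 -0.0134  0.1005] [0.1146 0.0141 0.1049]
scene 0.105 25 [ 0.0944 -0.0134  0.105 ] [0.1092 0.0136 0.1095]
scene 0.11 26 [ 0.0949 -0.0141  0.1104] [0.1101 0.013  0.1143]
scene 0.115 31 [ 0.0935 -0.0133  0.1151] [0.1104 0.0127 0.1199]
[0.6236 0.1548 0.0511]
side 0.03 31 [ 0.0889 -0.0163  0.0304] [0
[... 256 characters left out ...]
0.0046 0.0534]
side 0.055 14 [ 0.0973 -0.0082  0.055 ] [0.1004 0.0045 0.06  ]
side 0.06 10 [ 0.0966 -0.0085  0.0601] [0.1    0.004  0.0649]
side 0.065 17 [ 0.0931 -0.0088  0.0658] [0.0989 0.0057 0.07  ]
side 0.07 10 [ 0.0958 -0.0095  0.0703] [0.1007 0.0055 0.0723]
side 0.085 3 [ 0.0987 -0.0025  0.0873] [0.1058 0.0049 0.0897]
side 0.09 12 [ 0.095  -0.0072  0.0902] [0.0988 0.0037 0.095 ]
side 0.095 26 [ 0.0941 -0.014   0.0952] [0.1023 0.0109 0.1   ]
side 0.1 30 [ 0.0932 -0.0141  0.1002] [0.1029 0.0105 0.1049]
side 0.105 28 [ 0.0948 -0.0147  0.1055] [0.102  0.0121 0.1099]
side 0.11 29 [ 0.0919 -0.0151  0.11  ] [0.1014 0.0116 0.1149]
side 0.115 27 [ 0.0939 -0.0131  0.1151] [0.102  0.0111 0.1199]
```

{"name": "carry_out", "arguments": {
  "increments": [0, 4.0, 0, 0, 0, 0, 0, 0, 0, 0, 0, 0, 0, 1.8, 0, 0, 0, 0, 1.7, 0, 0, 0, 0, 0, 0]
}}

```text
clock: 7.38
eef_pos: [0.6009, 0.1876, 0.0139]
tool_rot: [0.484, 0.875, -0.002, -0.001]
ft_force: [-0.1, -0.2, -0.3]
grip_width: -0.0002
grasp_force: 0.0
```

{"name": "carry_out", "arguments": {
  "increments": [0, -1.4, 0, 0, 0, 0, -1.3, 0, 0, 0, 0, -1.3, 0, 0, 0, 0, -1.3, 0, 0, 0, 0, -1.3, 0, 0, 0]
}}

```text
clock: 8.0
eef_pos: [0.6383, 0.1314, 0.0162]
tool_rot: [0.484, 0.875, -0.0, 0.0]
ft_force: [0.1, 0.5, -0.1]
grip_width: -0.0001
grasp_force: 0.0
```

{"name": "carry_out", "arguments": {
  "increments": [0, -1.3, 0, 0, 0, 0, 0, 0, 0, 0, 0, 0, 0, 0, 0, 0, 0, 0, -3.0, 0, 0, 0, 0, -3.0, 0]
}}

```text
clock: 8.62
eef_pos: [0.6437, 0.1221, 0.0762]
tool_rot: [0.483, 0.875, -0.0, -0.001]
ft_force: [0.5, 0.3, 0.4]
grip_width: -0.0001
grasp_force: 0.0
```

```bash
python3 p.py p3.png .117 scene
```

```text
[247 182]
[0.646069   0.12249227 0.07841908] [-0.15267263 -0.28305736 -0.59972756]
```

View pics/p3.png

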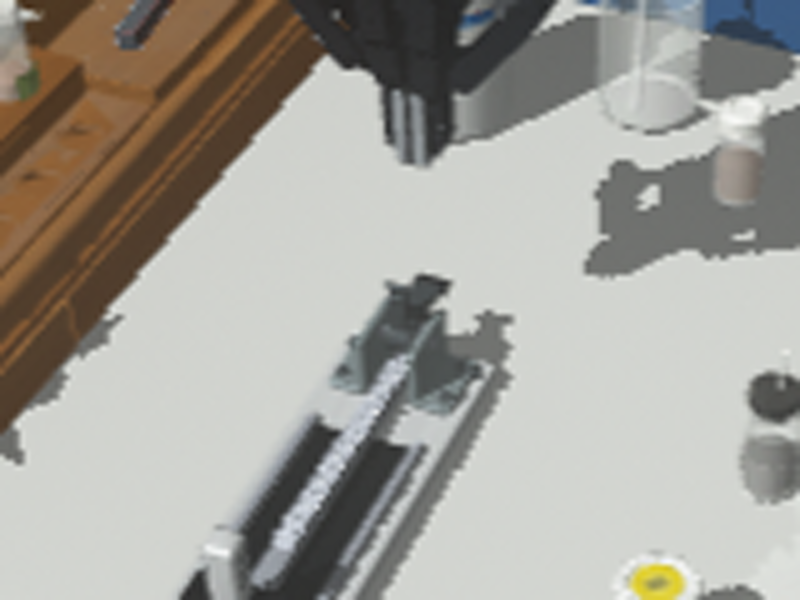

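```bash
python3 - <<'E'
from plan import *
Y=np.pi-1.008
a=M(-.05)
show(plan([(4.5,*a,.076,Y,4),(4.5,*a,.076,Y,1),(4.5,*a,.004,Y,3)]))
E
```

```text
[4.5, 4.9, -0.1, 0.1, -0, 4.5, 4.9, -0, 0, -0, 4.5, 4.9, -0.1, 0.1, -0, 4.5, 5, -0, 0, -0, 4.5, -0, -0, 0, -0]
[4.5, -0, -0, 2.4, -0, 4.5, -0, -0, 2.4, -0, 4.5, -0, -0, 2.4, -0, 4.5, 0, 0, 0, 0, 4.5, 0, 0, 0, 0]
```

{"name": "carry_out", "arguments": {
  "increments": [4.5, 4.9, -0.1, 0.1, 0, 4.5, 4.9, 0, 0, 0, 4.5, 4.9, -0.1, 0.1, 0, 4.5, 5, 0, 0, 0, 4.5, 0, 0, 0, 0]
}}

```text
clock: 9.4
eef_pos: [0.5348, 0.2902, 0.0727]
tool_rot: [0.481, 0.877, -0.001, -0.001]
ft_force: [0.5, -0.2, 0.3]
grip_width: 0.0448
grasp_force: 0.0
```

```bash
cat > tips.py <<'E'
from plan import *
np.set_printoptions(precision=4,suppress=True)
m=json.load(open('mag.json'));a=m['yaw'];cx,sx=np.cos(a),np.sin(a)
def mf(s): r=s[:,:2]-np.array([m['x'],m['y']]);return np.c_[r[:,0]*cx+r[:,1]*sx,-r[:,0]*sx+r[:,1]*cx,s[:,2]]
o=bot.get_obs();e=np.array(o['eef_pos']);print(e,mf(e[None])[0],o['grip_width'],o['clock'])
if __name__=='__main__':
  for c in('scene','side'):
    p=bot.camera(c);C=cloud(p);W=C.reshape(-1,3);ok=p['range_z'].reshape(-1)>0
    k=ok&(np.hypot(W[:,0]-e[0],W[:,1]-e[1])<.05)&(W[:,2]>.075)&(W[:,2]<.16)
    q=mf(W[k])
    for z in np.arange(.08,.16,.005):
        t=q[(q[:,2]>=z)&(q[:,2]<z+.005)]
        if len(t)>1: print(c,round(z,3),len(t),t.min(0)[:2],t.max(0)[:2])
    save(p,c+'_t.png')
E
python3 tips.py
```

```text
[0.5348 0.2902 0.0727] [-0.0544 -0.0026  0.0727] 0.044811057894860964 9.4
scene 0.11 17 [-0.0661 -0.0318] [-0.0469  0.0259]
scene 0.115 33 [-0.0673 -0.0332] [-0.0438  0.0316]
scene 0.12 47 [-0.0662 -0.0392] [-0.0457  0.0332]
scene 0.125 47 [-0.0668 -0.0387] [-0.0442  0.0321]
scene 0.13 52 [-0.0661 -0.039 ] [-0.0431  0.0333]
scene 0.135 49 [-0.0666 -0.0391] [-0.0456  0.0327]
scene 0.14 45 [-0.0665 -0.0389] [-0.0427  0.0343]
scene 0.145 49 [-0.0666 -0.0389] [-0.0421  0.0281]
scene 0.15 37 [-0.0688 -0.0412] [-0.0494  0.0422]
scene 0.155 68 [-0.0684 -0.0497] [-0.0431  0.0451]
side 0.11 6 [-0.0634 -0.0332] [-0.0493  0.022 ]
side 0.115 22 [-0.0657 -0.0376] [-0.0488  0.0299]
side 0.12 43 [-0.0649 -0.0393] [-0.0532  0.0313]
side 0.125 36 [-0.0654 -0.0397] [-0.0419  0.0321]
side 0.13 42 [-0.0655 -0.0399] [-0.0439  0.0319]
side 0.135 42 [-0.0659 -0.0399] [-0.0463  0.0312]
side 0.14 42 [-0.066  -0.0387] [-0.0491  0.0322]
side 0.145 39 [-0.0657 -0.0388] [-0.045  0.032]
side 0.15 31 [-0.0666 -0.0443] [-0.0535  0.0362]
side 0.155 73 [-0.0689 -0.0504] [-0.0589  0.0458]
```

{"name": "carry_out", "arguments": {
  "increments": [4.5, -0.4, 0.2, 2.3, 0, 4.5, 0, 0, 2.3, 0, 4.5, 0, 0, 2.3, 0, 2, 0, 0, 0, 0, 0, 0, 0, 0, 0]
}}

```text
clock: 10.12
eef_pos: [0.5413, 0.2832, 0.0051]
tool_rot: [0.484, 0.875, -0.001, -0.001]
ft_force: [0.4, -1.4, -9.9]
grip_width: 0.0128
grasp_force: 58.4
```

{"name": "carry_out", "arguments": {
  "increments": [0, 0, 0, 0, 0, 0, 0, 0, 0, 0, 0, 0, 0, 0, 0, 0, 0, 0, 0, 0, 0, -1.0, 0, 0, 0]
}}

```text
clock: 10.75
eef_pos: [0.5454, 0.2769, 0.005]
tool_rot: [0.483, 0.876, -0.001, -0.001]
ft_force: [-5.2, -0.7, -1.9]
grip_width: 0.0128
grasp_force: 59.6
```

{"name": "carry_out", "arguments": {
  "increments": [0, -1.3, 0, 0, 0, 0, -1.3, 0, 0, 0, 0, -1.3, 0, 0, 0, 0, -1.3, 0, 0, 0, 0, -1.3, 0, 0, 0]
}}

```text
clock: 11.38
eef_pos: [0.5807, 0.2214, 0.0051]
tool_rot: [0.483, 0.875, -0.0, -0.001]
ft_force: [-4.3, -0.8, -2.3]
grip_width: 0.0125
grasp_force: 59.5
```

{"name": "carry_out", "arguments": {
  "increments": [0, -1.3, 0, 0, 0, 0, -1.3, 0, 0, 0, 0, -1.0, 0, 0, 0, 0, -0.6, 0, 0, 0, 0, 0, 0, 0, 0]
}}

```text
clock: 12.0
eef_pos: [0.6027, 0.1867, 0.005]
tool_rot: [0.483, 0.875, 0.0, -0.002]
ft_force: [-7.1, 1.4, -1.4]
grip_width: 0.0127
grasp_force: 59.7
```

```bash
python3 p.py p4.png .06 scene; python3 - <<'E'
from tips import *
print(bot.get_obs()['ft_force'])
E
```

```text
[236 199]
pawl_tab 0.56 [0.35607311 0.28989445 0.02199071]
follower_tab 0.69 [0.603499   0.18961727 0.0490027 ]
[0.60266169 0.18672169 0.00498854] [-5.96614051  0.14564156 -0.96266859]
[0.6027 0.1867 0.005 ] [ 0.0693 -0.0004  0.005 ] 0.012711078041435083 12.15
[-5.9661  0.1456 -0.9627]
```

{"name": "carry_out", "arguments": {
  "increments": [0, -0.3, 0, 0, 0, 0, -0.3, 0, 0, 0, 0, 0, 0, 0, 0, 0, -0.2, 0, 0, 0, 0, 0, 0, 0, 0]
}}

```text
clock: 12.78
eef_pos: [0.6025, 0.187, 0.0049]
tool_rot: [0.481, 0.877, 0.003, -0.008]
ft_force: [-15.5, 16.2, 1.2]
grip_width: 0.0127
grasp_force: 59.9
```

{"name": "carry_out", "arguments": {
  "increments": [3, 0.5, 0, 0, 0, 4.5, 0, 0, 0, 0, 6, 0, 0, -3.5, 0, 6, 0, 0, -5, 0, 6, 0, 0, 0, 0]
}}

```text
clock: 13.4
eef_pos: [0.6114, 0.1839, 0.0966]
tool_rot: [0.484, 0.875, 0.005, 0.005]
ft_force: [0.6, -0.4, -0.7]
grip_width: 0.0598
grasp_force: 0.0
```

```bash
python3 p.py p4.png .06 scene; cat > obj.py <<'E'
from tips import *
# where do things stand: top points in scene+side clouds
def obj(x,y,zlo=.02,zhi=.062,r=.03):
    for c in('scene','side'):
        p=bot.camera(c);W=cloud(p).reshape(-1,3);ok=p['range_z'].reshape(-1)>0
        s=W[ok&(np.hypot(W[:,0]-x,W[:,1]-y)<r)&(W[:,2]>zlo)&(W[:,2]<zhi)]
        t=s[s[:,2]>s[:,2].max()-.012] if len(s) else s
        if len(t): print(c,len(t),'top',(t.max(0)+t.min(0))/2,'z',s[:,2].max())
E
python3 - <<'E'
from obj import *
obj(.351,.291)
show(plan([(6,.351,.291,.06,np.pi-1.008,5),(6,.351,.291,-.018,np.pi-1.008,4)]))
E
```

```text
[236 199]
pawl_tab 0.4 [0.6453241  0.11954206 0.04001459]
follower_tab 0.83 [0.60007709 0.1894239  0.049254  ]
[0.60632515 0.18271605 0.09009273] [ 0.12875953 -0.38701987  0.68530132]
[0.6063 0.1827 0.0901] [0.0746 0.0006 0.0901] 0.05982163937611448 13.55
scene 115 top [0.3518 0.2904 0.0431] z 0.04908341511230219
side 133 top [0.3505 0.291  0.0427] z 0.04864056557210328
[6, 4.5, -3.2, 0.6, -0, 6, 4.5, -3.1, 0.6, -0, 6, 4.6, -3.2, 0.6, -0, 6, 4.5, -3.1, 0.5, -0, 6, 4.6, -3.2, 0.6, -0]
[6, -0, 0, 1.9, -0, 6, -0, 0, 2, -0, 6, -0, 0, 1.9, -0, 6, -0, 0, 2, -0, 6, 0, 0, 0, 0]
```

View pics/p4.png

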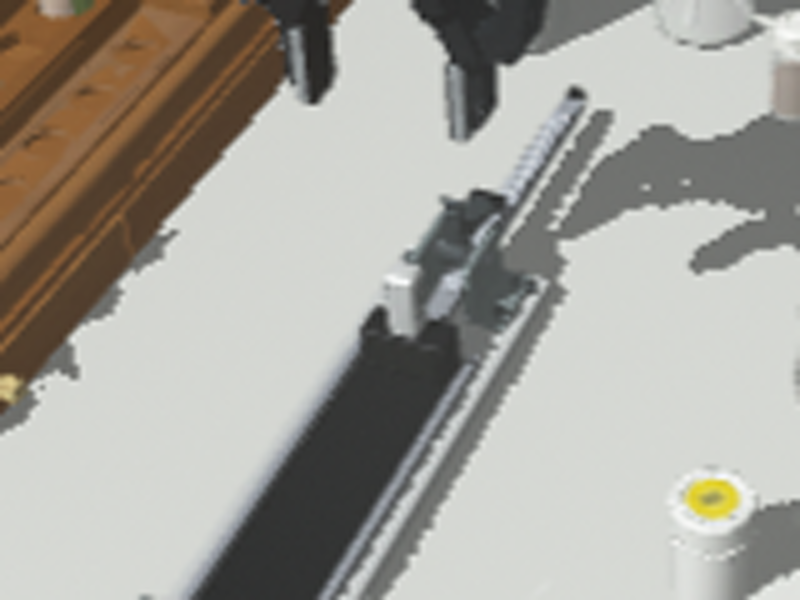

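{"name": "carry_out", "arguments": {
  "increments": [6, 4.5, -3.2, 0.6, 0, 6, 4.5, -3.1, 0.6, 0, 6, 4.6, -3.2, 0.6, 0, 6, 4.5, -3.1, 0.5, 0, 6, 4.6, -3.2, 0.6, 0]
}}

```text
clock: 14.28
eef_pos: [0.3491, 0.2914, 0.0599]
tool_rot: [0.484, 0.875, -0.001, -0.0]
ft_force: [-1.0, 0.8, -0.4]
grip_width: 0.06
grasp_force: 0.0
```

```bash
cat > w.py <<'E'
from obj import *
n,k=sys.argv[1:3]
p=bot.camera('wrist');save(p,n)
C=cloud(p);ok=p['range_z']>0
for d in bot.place_of(p,k)[:2]: print(d['p'],cw(p,d['xyz']))
for d in bot.regions_of(p,k)[:2]:
    s=C[d['mask']&ok];t=s[s[:,2]>s[:,2].max()-.012];print('region',d['p'],len(s),'top',(t.max(0)+t.min(0))/2, 'z',s[:,2].max())
E
python3 w.py w2.png blank_mid
```

```text
[0.3491 0.2914 0.0599] [-0.1545 -0.1589  0.0599] 0.059976991348378646 14.275
0.7 [0.353  0.2879 0.0266]
region 0.9 1754 top [0.3524 0.2902 0.043 ] z 0.04903882019369074
```

View pics/w2.png

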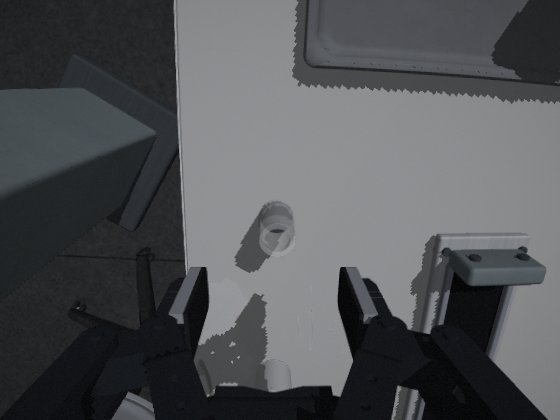

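{"name": "carry_out", "arguments": {
  "increments": [6, -0.3, 0.2, 2.6, 0, 6, 0, 0, 2.6, 0, 6, 0, 0, 2.6, 0, 5, 0, 0, 0, 0, 4, 0, 0, 0, 0]
}}

```text
clock: 15.05
eef_pos: [0.3555, 0.29, -0.0165]
tool_rot: [0.484, 0.875, 0.0, 0.0]
ft_force: [-0.1, 0.3, -0.2]
grip_width: 0.0399
grasp_force: 0.0
```

{"name": "carry_out", "arguments": {
  "increments": [3.5, 0, 0, 0, 0, 2.9, 0, 0, 0, 0, 2, 0, 0, 0, 0, 1.5, 0, 0, 0, 0, 1.5, 0, 0, 0, 0]
}}

```text
clock: 15.68
eef_pos: [0.3552, 0.2905, -0.0159]
tool_rot: [0.484, 0.875, 0.001, 0.0]
ft_force: [1.3, -1.2, 6.1]
grip_width: 0.0231
grasp_force: 58.7
```

```bash
python3 - <<'E'
from obj import *
o=bot.get_obs();print(o['grasp_force'],o['ft_force'])
obj(.352,.29,r=.016)
x,y=M(-.095);Y=np.pi-1.008
show(plan([(1.5,e[0],e[1],.07,Y,2),(1.5,x,y,.07,Y,4),(1.5,x,y,.06,Y,1),(1.5,x,y,-.004,Y,5)]))
E
```

```text
[ 0.3552  0.2905 -0.0159] [-0.1505 -0.1543 -0.0159] 0.023062004020599793 15.675
58.67236018180847 [ 1.2602 -1.1808  6.1   ]
scene 25 top [0.3519 0.2963 0.0559] z 0.06166457947464332
side 38 top [0.3421 0.284  0.0553] z 0.060978027899133425
[1.5, 0, 0, -4.3, -0, 1.5, 0, 0, -4.3, -0, 1.5, -1.4, 3.9, 0, -0, 1.5, -1.4, 3.8, 0, -0, 1.5, -1.4, 3.9, 0, -0]
[1.5, -1.3, 3.8, 0, -0, 1.5, -0, 0, 1, -0, 1.5, -0, 0, 1.3, -0, 1.5, -0, 0, 1.3, -0, 1.5, -0, 0, 1.3, -0]
[1.5, -0, 0, 1.3, -0, 1.5, -0, 0, 1.2, -0, 1.5, 0, 0, 0, 0, 1.5, 0, 0, 0, 0, 1.5, 0, 0, 0, 0]
```

{"name": "carry_out", "arguments": {
  "increments": [1.5, 0, 0, -4.3, 0, 1.5, 0, 0, -4.3, 0, 1.5, -1.4, 3.9, 0, 0, 1.5, -1.4, 3.8, 0, 0, 1.5, -1.4, 3.9, 0, 0]
}}

```text
clock: 16.4
eef_pos: [0.4761, 0.3165, 0.0694]
tool_rot: [0.484, 0.875, 0.0, 0.0]
ft_force: [-0.3, 1.1, -0.4]
grip_width: 0.0232
grasp_force: 58.9
```

{"name": "carry_out", "arguments": {
  "increments": [1.5, -1.3, 3.8, 0, 0, 1.5, 0, 0, 1.3, 0, 1.5, 0, 0, 1.3, 0, 1.5, 0, 0, 0, 0, 1.5, 0, 0, 0, 0]
}}

```text
clock: 17.02
eef_pos: [0.5133, 0.3253, 0.0432]
tool_rot: [0.483, 0.875, -0.0, -0.0]
ft_force: [-0.4, 0.4, -0.5]
grip_width: 0.0235
grasp_force: 59.0
```

```bash
python3 - <<'E'
from obj import *
x,y=M(-.094);Y=np.pi-1.008
show(plan([(1.5,x,y,-.002,Y,4)]))
p=bot.camera('side');save(p,'s2.png')
u=cv2.projectPoints(np.array([[x,y,.05]]),*(lambda r:(cv2.Rodrigues(r.T)[0],-r.T@np.array(p['eye'])))(R.from_quat(p['attitude']).as_matrix()),p['mtx'],np.array(p['D']))[0].ravel().astype(int)
cv2.imwrite('pics/s2.png',cv2.resize(p['pixels'][u[1]-75:u[1]+45,u[0]-80:u[0]+80],None,fx=5,fy=5,interpolation=cv2.INTER_CUBIC))
E
```

```text
[0.5133 0.3253 0.0432] [-0.0956 -0.0021  0.0432] 0.023543566633222067 17.025
[1.5, -0, 0.1, 1.1, -0, 1.5, -0.1, 0, 1.1, -0, 1.5, -0, 0.1, 1.2, -0, 1.5, -0.1, 0, 1.1, -0, 1.5, 0, 0, 0, 0]
```

View pics/s2.png

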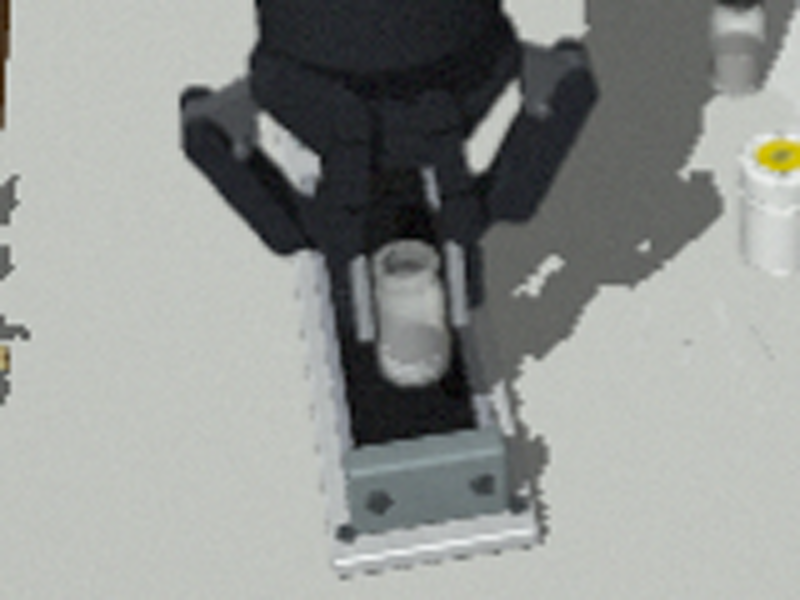

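{"name": "carry_out", "arguments": {
  "increments": [1.5, -0.1, 0.1, 1.5, 0, 1.5, -0.1, 0.1, 1.5, 0, 1.5, 0, 0, 1.2, 0, 1.5, 0, 0, 0, 0, 1.5, 0, 0, 0, 0]
}}

```text
clock: 17.7
eef_pos: [0.517, 0.3248, 0.001]
tool_rot: [0.484, 0.875, -0.0, -0.0]
ft_force: [-1.0, -0.0, -0.6]
grip_width: 0.0232
grasp_force: 59.0
```

```bash
python3 - <<'E'
from obj import *
print(bot.get_obs()['ft_force'])
W=None
for c in('scene','side'):
    p=bot.camera(c);W=cloud(p).reshape(-1,3);ok=p['range_z'].reshape(-1)>0
    q=mf(W[ok]); s=q[(abs(q[:,0]+.094)<.016)&(abs(q[:,1])<.008)&(q[:,2]>.02)&(q[:,2]<.064)]
    print(c,s.min(0),s.max(0))
E
```

```text
[0.517  0.3248 0.001 ] [-0.0932  0.0009  0.001 ] 0.023248531400558707 17.7
[-1.0359 -0.0315 -0.6328]
scene [-0.1075 -0.008   0.0289] [-0.0827  0.0077  0.0637]
side [-0.109  -0.0079  0.032 ] [-0.0826  0.0079  0.064 ]
```

{"name": "carry_out", "arguments": {
  "increments": [1.5, 0, 0, 0.4, 0, 1.5, 0, 0, 0, 0, 2.6, 0, 0, 0, 0, 3.2, 0, 0, 0, 0, 5, 0, 0, 0, 0]
}}

```text
clock: 18.42
eef_pos: [0.517, 0.3247, -0.0028]
tool_rot: [0.484, 0.875, 0.0, 0.0]
ft_force: [0.5, 0.9, 0.7]
grip_width: 0.0488
grasp_force: 0.0
```

{"name": "carry_out", "arguments": {
  "increments": [6, 0, 0, 0, 0, 6, 0, 0, -2.0, 0, 6.5, 0, 0, -4.0, 0, 6.5, 0, 0, -3.0, 0, 6.5, 0, 0, 0, 0]
}}

```text
clock: 19.05
eef_pos: [0.5191, 0.3261, 0.0904]
tool_rot: [0.484, 0.875, 0.003, 0.002]
ft_force: [0.4, 0.6, -0.9]
grip_width: 0.0649
grasp_force: 0.0
```

```bash
cat > chk.py <<'E'
from obj import *
# row occupancy in lane
for c in('scene','side'):
    p=bot.camera(c);W=cloud(p).reshape(-1,3);ok=p['range_z'].reshape(-1)>0
    for k in ('blank_mid','standard_a_mid','sample_mid'):
        for d in bot.place_of(p,k)[:3]: print(c,k,round(d['p'],2),mf(cw(p,d['xyz'])[None])[0],cw(p,d['xyz']))
E
python3 chk.py; python3 - <<'E'
from obj import *
obj(.429,.1615)
show(plan([(6.5,.429,.1615,.06,np.pi-1.008,4)]))
E
```

```text
[0.5191 0.3261 0.0904] [-0.0932  0.0033  0.0904] 0.06486030377953962 19.05
scene blank_mid 0.8 [-0.0933  0.0029  0.0376] [0.5186 0.3259 0.0376]
scene standard_a_mid 0.65 [ 0.2467 -0.1677  0.0233] [ 0.5558 -0.0526  0.0233]
scene sample_mid 0.76 [ 0.1165 -0.1747  0.0293] [0.4804 0.0538 0.0293]
scene sample_mid 0.63 [ 0.1496 -0.0019  0.0426] [0.6442 0.118  0.0426]
scene sample_mid 0.52 [-0.0064  0.0042  0.0027] [0.5661 0.2532 0.0027]
side blank_mid 0.59 [-0.0945 -0.0035  0.0349] [0.5126 0.3236 0.0349]
side standard_a_mid 0.74 [ 0.2474 -0.1692  0.0258] [ 0.5549 -0.054   0.0258]
side standard_a_mid 0.44 [ 0.1108 -0.1716  0.0287] [0.4799 0.0602 0.0287]
side sample_mid 0.74 [ 0.1113 -0.1715  0.0296] [0.4804 0.0599 0.0296]
[0.5163 0.3243 0.0859] [-0.0932 -0.      0.0859] 0.06532240839637825 19.45
scene 233 top [0.4294 0.1619 0.046 ] z 0.05197773392099814
side 200 top [0.4283 0.1625 0.046 ] z 0.052003656466920845
[6.5, -2.3, -4, 0.7, -0, 6.5, -2.3, -4, 0.6, -0, 6.5, -2.3, -4, 0.7, -0, 6.5, -2.2, -4.1, 0.6, -0, 6.5, 0, 0, 0, 0]
```

{"name": "carry_out", "arguments": {
  "increments": [6.5, -2.3, -4, 0.7, 0, 6.5, -2.3, -4, 0.6, 0, 6.5, -2.3, -4, 0.7, 0, 6.5, -2.2, -4.1, 0.6, 0, 6.5, 0, 0, 0, 0]
}}

```text
clock: 20.18
eef_pos: [0.4257, 0.1591, 0.0602]
tool_rot: [0.485, 0.874, -0.002, -0.001]
ft_force: [0.8, 0.1, 0.3]
grip_width: 0.0652
grasp_force: 0.0
```

```bash
python3 w.py w3.png standard_a_mid; python3 - <<'E'
from obj import *
show(plan([(6.5,.429,.162,-.017,np.pi-1.008,3)]))
E
```

```text
[0.4257 0.1591 0.0602] [-0.0018 -0.1647  0.0602] 0.06517321309285784 20.175
[0.4303 0.1627 0.0617] [-0.0024 -0.159   0.0617] 0.06500837594268641 20.325
[6.5, 0, -0, 2.6, -0, 6.5, 0, -0.1, 2.6, -0, 6.5, 0, -0, 2.7, -0, 6.5, 0, 0, 0, 0, 6.5, 0, 0, 0, 0]
```

{"name": "carry_out", "arguments": {
  "increments": [6.5, 0, -0.1, 2.6, 0, 6.5, 0, 0, 2.6, 0, 6.5, 0, 0, 2.6, 0, 6, 0, 0, 0, 0, 5, 0, 0, 0, 0]
}}

```text
clock: 20.95
eef_pos: [0.4294, 0.1624, -0.0162]
tool_rot: [0.483, 0.875, 0.001, 0.0]
ft_force: [-0.2, -0.2, 0.8]
grip_width: 0.0502
grasp_force: 0.0
```

{"name": "carry_out", "arguments": {
  "increments": [4.4, 0, 0, 0, 0, 3.8, 0, 0, 0, 0, 3, 0, 0, 0, 0, 2.5, 0, 0, 0, 0, 2.5, 0, 0, 0, 0]
}}

```text
clock: 21.58
eef_pos: [0.4291, 0.1618, -0.0158]
tool_rot: [0.484, 0.875, 0.001, 0.001]
ft_force: [-1.3, 0.0, 6.0]
grip_width: 0.0331
grasp_force: 59.3
```

```bash
python3 - <<'E'
from obj import *
x,y=M(-.061);Y=np.pi-1.008
show(plan([(2.5,e[0],e[1],.07,Y,2),(2.5,x,y,.07,Y,4),(2.5,x,y,.07,Y,1),(2.5,x,y,.04,Y,2),(2.5,x,y,.04,Y,1)]))
E
```

```text
[ 0.4291  0.1618 -0.0158] [-0.0023 -0.1604 -0.0158] 0.0331419549010307 21.575
[2.5, 0, 0, -4.3, -0, 2.5, 0, 0, -4.3, -0, 2.5, 1.5, 4, 0, -0, 2.5, 1.5, 4, 0, -0, 2.5, 1.5, 4, 0, -0]
[2.5, 1.4, 4, 0, -0, 2.5, 0, 0, 0, -0, 2.5, 0, 0, 1.5, -0, 2.5, 0, 0, 1.5, -0, 2.5, 0, 0, 0, -0]
```

{"name": "carry_out", "arguments": {
  "increments": [2.5, 0, 0, -4.3, 0, 2.5, 0, 0, -4.3, 0, 2.5, 1.5, 4, 0, 0, 2.5, 1.5, 4, 0, 0, 2.5, 1.5, 4, 0, 0]
}}

```text
clock: 22.2
eef_pos: [0.5066, 0.2642, 0.0695]
tool_rot: [0.484, 0.875, 0.0, 0.0]
ft_force: [0.7, 0.7, 0.3]
grip_width: 0.0329
grasp_force: 59.7
```

{"name": "carry_out", "arguments": {
  "increments": [2.5, 1.4, 4, 0, 0, 2.5, 0, 0, 0, 0, 2.5, 0, 0, 1.0, 0, 2.5, 0, 0, 0.8, 0, 2.5, 0, 0, 0, 0]
}}

```text
clock: 22.82
eef_pos: [0.5308, 0.2952, 0.05]
tool_rot: [0.484, 0.875, -0.001, -0.001]
ft_force: [-0.1, 0.2, 0.3]
grip_width: 0.0324
grasp_force: 59.8
```

```bash
cat > fit.py <<'E'
from obj import *
x=float(sys.argv[1]);zlo,zhi=float(sys.argv[2]),float(sys.argv[3])
for c in('scene','side'):
    p=bot.camera(c);W=cloud(p).reshape(-1,3);ok=p['range_z'].reshape(-1)>0
    q=mf(W[ok]); s=q[(abs(q[:,0]-x)<.024)&(abs(q[:,1])<.006)&(q[:,2]>zlo)&(q[:,2]<zhi)]
    if len(s):print(c,len(s),np.percentile(s,2,axis=0),np.percentile(s,98,axis=0))
E
python3 fit.py -.061 .075 .11; python3 - <<'E'
from obj import *
show(plan([(2.5,*M(-.061),-.002,np.pi-1.008,4)]))
E
```

```text
[0.5308 0.2952 0.05  ] [-0.0608 -0.0033  0.05  ] 0.03235277418650628 22.825
scene 63 [-0.0763 -0.0058  0.0763] [-0.0714  0.0052  0.1098]
side 107 [-0.0771 -0.0055  0.0759] [-0.0712  0.0056  0.1093]
[0.5319 0.2959 0.0512] [-0.0608 -0.0019  0.0512] 0.033270570129317605 22.925
[2.5, 0, 0, 1.3, -0, 2.5, 0, 0.1, 1.3, -0, 2.5, 0, 0, 1.4, -0, 2.5, 0, 0.1, 1.3, -0, 2.5, 0, 0, 0, 0]
```

{"name": "carry_out", "arguments": {
  "increments": [2.5, 0, 0.1, 1.5, 0, 2.5, 0, 0.1, 1.5, 0, 2.5, 0, 0, 1.5, 0, 2.5, 0, 0, 0.7, 0, 2.5, 0, 0, 0, 0]
}}

```text
clock: 23.55
eef_pos: [0.5332, 0.2972, -0.002]
tool_rot: [0.484, 0.875, -0.001, -0.001]
ft_force: [-0.4, 0.2, -0.7]
grip_width: 0.0331
grasp_force: 59.8
```

{"name": "carry_out", "arguments": {
  "increments": [2.5, 0, 0, 0.1, 0, 2.5, 0, 0, 0, 0, 3.6, 0, 0, 0, 0, 4.2, 0, 0, 0, 0, 5.5, 0, 0, 0, 0]
}}

```text
clock: 24.18
eef_pos: [0.534, 0.2977, -0.0017]
tool_rot: [0.484, 0.875, 0.0, 0.0]
ft_force: [0.2, -0.6, -0.5]
grip_width: 0.0549
grasp_force: 0.0
```

{"name": "carry_out", "arguments": {
  "increments": [6, 0, 0, 0, 0, 6, 0, 0, -2.0, 0, 6, 0, 0, -4.0, 0, 6, 0, 0, -3.0, 0, 6, 0, 0, 0, 0]
}}

```text
clock: 24.8
eef_pos: [0.5362, 0.2988, 0.0914]
tool_rot: [0.484, 0.875, 0.003, 0.002]
ft_force: [-0.2, 0.5, -0.7]
grip_width: 0.0602
grasp_force: 0.0
```

```bash
python3 chk.py; python3 fit.py -.061 .04 .07; python3 - <<'E'
from obj import *
obj(.481,.0575,zhi=.065)
show(plan([(6,.481,.058,.085,np.pi-1.008,5)]))
E
```

```text
[0.5362 0.2988 0.0914] [-0.061   0.0032  0.0914] 0.0601620684187433 24.8
scene blank_mid 0.74 [-0.0944  0.0046  0.0345] [0.5195 0.3278 0.0345]
scene standard_a_mid 0.77 [ 0.25   -0.1652  0.0236] [ 0.5596 -0.0541  0.0236]
scene sample_mid 0.83 [ 0.1187 -0.1707  0.0285] [0.485  0.054  0.0285]
side blank_mid 0.73 [-0.0926 -0.0003  0.0373] [0.5164 0.3236 0.0373]
side blank_mid 0.44 [0.1461 0.0012 0.0379] [0.6449 0.1226 0.0379]
side standard_a_mid 0.72 [ 0.2489 -0.1695  0.0231] [ 0.5554 -0.0554  0.0231]
side sample_mid 0.62 [ 0.1083 -0.1743  0.0304] [0.4763 0.0609 0.0304]
[0.5333 0.2972 0.0869] [-0.0612 -0.0001  0.0869] 0.060044273430624545 25.2
scene 121 [-0.0841 -0.0058  0.0412] [-0.0443  0.0056  0.0634]
side 122 [-0.0845 -0.0054  0.0427] [-0.0455  0.0058  0.0637]
[0.5336 0.2974 0.0874] [-0.0612  0.0003  0.0874] 0.060081336369241276 25.3
scene 83 top [0.4818 0.0574 0.0565] z 0.062474865120003886
side 66 top [0.4797 0.0581 0.0586] z 0.06443792462680964
[6, -3.5, -3.4, 0.1, -0, 6, -3.5, -3.5, 0, -0, 6, -3.5, -3.4, 0.1, -0, 6, -3.5, -3.5, 0, -0, 6, -3.5, -3.4, 0.1, -0]
```

{"name": "carry_out", "arguments": {
  "increments": [6, -3.5, -3.4, 0.1, 0, 6, -3.5, -3.5, 0, 0, 6, -3.5, -3.4, 0.1, 0, 6, -3.5, -3.5, 0, 0, 6, -3.5, -3.4, 0.1, 0]
}}

```text
clock: 26.02
eef_pos: [0.4812, 0.0565, 0.0854]
tool_rot: [0.484, 0.875, 0.0, 0.0]
ft_force: [0.6, 0.5, 0.9]
grip_width: 0.0602
grasp_force: 0.0
```

```bash
python3 w.py w4.png sample_mid; python3 - <<'E'
from obj import *
show(plan([(6,.481,.058,-.014,np.pi-1.008,4)]))
E
```

```text
[0.4812 0.0565 0.0854] [ 0.1146 -0.1726  0.0854] 0.06020007130450669 26.025
0.89 [0.484  0.0576 0.0269]
region 0.88 1656 top [0.4819 0.0534 0.0712] z 0.0769382894513636
region 0.75 1289 top [0.6247 0.1491 0.0616] z 0.06754005156490145
[0.4809 0.0561 0.0853] [ 0.1148 -0.173   0.0853] 0.060226117280265175 26.175
[6, 0, 0, 2.5, -0, 6, 0.1, 0, 2.5, -0, 6, 0, 0.1, 2.5, -0, 6, 0.1, 0, 2.4, -0.01, 6, 0, 0, 0, 0]
```

View pics/w4.png

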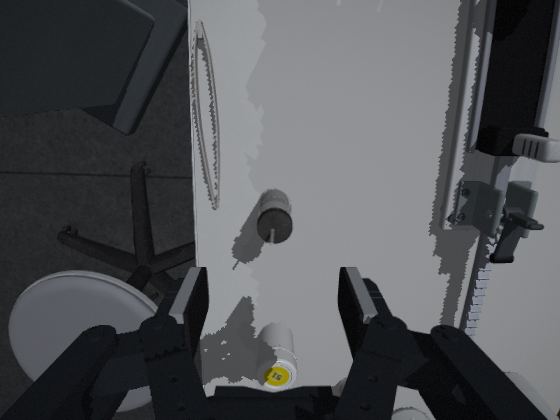

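{"name": "carry_out", "arguments": {
  "increments": [6, 0.1, 0.1, 3.3, 0, 6, 0, 0, 3.3, 0, 6, 0, 0, 3.2, 0, 5, 0, 0, 0, 0, 4, 0, 0, 0, 0]
}}

```text
clock: 26.8
eef_pos: [0.4828, 0.0601, -0.012]
tool_rot: [0.483, 0.875, 0.0, 0.001]
ft_force: [0.7, 0.3, -0.5]
grip_width: 0.0397
grasp_force: 0.0
```

{"name": "carry_out", "arguments": {
  "increments": [3.4, 0, 0, 0, 0, 2.9, 0, 0, 0, 0, 2, 0, 0, 0, 0, 1.5, 0, 0, 0, 0, 1.5, 0, 0, 0, 0]
}}

```text
clock: 27.42
eef_pos: [0.4828, 0.0594, -0.0117]
tool_rot: [0.484, 0.875, 0.001, 0.001]
ft_force: [-1.3, 0.0, 6.4]
grip_width: 0.0236
grasp_force: 58.6
```

```bash
python3 - <<'E'
from obj import *
x,y=M(-.028);Y=np.pi-1.008
show(plan([(1.5,e[0],e[1],.08,Y,2),(1.5,x,y,.08,Y,5),(1.5,x,y,.055,Y,2),(1.5,x,y,.055,Y,1)]))
E
```

```text
[ 0.4828  0.0594 -0.0117] [ 0.113  -0.1696 -0.0117] 0.02359047645241697 27.425
[1.5, 0, 0, -4.6, -0, 1.5, 0, 0, -4.6, -0, 1.5, 2.8, 3.4, 0, -0, 1.5, 2.8, 3.4, 0, -0, 1.5, 2.8, 3.4, 0, -0]
[1.5, 2.9, 3.4, 0, -0, 1.5, 2.8, 3.3, 0, -0, 1.5, 0, 0, 1.3, -0, 1.5, 0, 0, 1.2, -0, 1.5, 0, 0, 0, -0]
```

{"name": "carry_out", "arguments": {
  "increments": [1.5, 0, 0, -4.6, 0, 1.5, 0, 0, -4.6, 0, 1.5, 2.8, 3.4, 0, 0, 1.5, 2.8, 3.4, 0, 0, 1.5, 2.8, 3.4, 0, 0]
}}

```text
clock: 28.05
eef_pos: [0.5238, 0.1857, 0.0795]
tool_rot: [0.484, 0.875, 0.0, 0.0]
ft_force: [-0.4, -0.6, 0.1]
grip_width: 0.0237
grasp_force: 58.9
```

{"name": "carry_out", "arguments": {
  "increments": [1.5, 2.9, 3.4, 0, 0, 1.5, 2.8, 3.3, 0, 0, 1.5, 0, 0, 1.3, 0, 1.5, 0, 0, 1.2, 0, 1.5, 0, 0, 0, 0]
}}

```text
clock: 28.68
eef_pos: [0.548, 0.2666, 0.0521]
tool_rot: [0.484, 0.875, -0.002, -0.001]
ft_force: [0.1, 0.9, 0.1]
grip_width: 0.0236
grasp_force: 59.0
```

```bash
python3 fit.py -.028 .075 .11; python3 - <<'E'
from obj import *
show(plan([(1.5,*M(-.028),.001,np.pi-1.008,4)]))
E
```

```text
[0.548  0.2666 0.0521] [-0.0274 -0.004   0.0521] 0.023577716131626583 28.675
scene 55 [-0.038  -0.0057  0.076 ] [-0.0317  0.0041  0.108 ]
side 110 [-0.0387 -0.0057  0.0761] [-0.0284  0.0057  0.1081]
[0.5494 0.2673 0.0539] [-0.0272 -0.0024  0.0539] 0.023487865914827925 28.775
[1.5, 0, 0.1, 1.3, -0, 1.5, 0, 0, 1.3, -0, 1.5, 0, 0.1, 1.3, -0, 1.5, 0.1, 0, 1.4, -0, 1.5, 0, 0, 0, 0]
```

{"name": "carry_out", "arguments": {
  "increments": [1.5, 0.1, 0.1, 1.5, 0, 1.5, 0.1, 0.1, 1.5, 0, 1.5, 0, 0, 1.5, 0, 1.5, 0, 0, 0.7, 0, 1.5, 0, 0, 0, 0]
}}

```text
clock: 29.4
eef_pos: [0.5501, 0.2712, 0.0014]
tool_rot: [0.484, 0.875, -0.0, -0.0]
ft_force: [0.5, -0.8, 0.6]
grip_width: 0.0234
grasp_force: 58.8
```

{"name": "carry_out", "arguments": {
  "increments": [1.5, 0, 0, 0.1, 0, 1.5, 0, 0, 0, 0, 2.6, 0, 0, 0, 0, 3.2, 0, 0, 0, 0, 5, 0, 0, 0, 0]
}}

```text
clock: 30.02
eef_pos: [0.5505, 0.2714, 0.0012]
tool_rot: [0.484, 0.875, 0.0, 0.0]
ft_force: [-0.7, -0.4, 0.6]
grip_width: 0.0486
grasp_force: 0.0
```

{"name": "carry_out", "arguments": {
  "increments": [6, 0, 0, 0, 0, 6, 0, 0, -2.0, 0, 6.5, 0, 0, -4.0, 0, 6.5, 0, 0, -4.0, 0, 6.5, 0, 0, 0, 0]
}}

```text
clock: 30.65
eef_pos: [0.5533, 0.2728, 0.1056]
tool_rot: [0.484, 0.875, 0.004, 0.002]
ft_force: [0.5, 0.4, -1.0]
grip_width: 0.0651
grasp_force: 0.0
```

```bash
python3 chk.py; python3 fit.py -.027 .05 .072; python3 - <<'E'
from obj import *
obj(.552,-.054)
show(plan([(6.5,.5525,-.054,.06,np.pi-1.008,8)]))
E
```

```text
[0.5533 0.2728 0.1056] [-0.0298  0.0038  0.1056] 0.06507635673928887 30.65
scene standard_a_mid 0.87 [ 0.2472 -0.1682  0.0214] [ 0.5556 -0.0533  0.0214]
scene sample_mid 0.74 [-0.028  -0.0008  0.0437] [0.5504 0.2687 0.0437]
side blank_mid 0.59 [-0.0951 -0.0044  0.0326] [0.5115 0.3236 0.0326]
side standard_a_mid 0.86 [ 0.2452 -0.1732  0.0251] [ 0.5504 -0.0543  0.0251]
side sample_mid 0.48 [-0.0325 -0.0026  0.0414] [0.5465 0.2716 0.0414]
[0.5497 0.271  0.0998] [-0.0303 -0.0002  0.0998] 0.0650344150004296 31.05
scene 89 [-0.0504 -0.0058  0.0511] [-0.0179  0.0057  0.0701]
side 91 [-0.05   -0.0054  0.0576] [-0.0192  0.0058  0.07  ]
[0.5501 0.2711 0.1003] [-0.0302  0.0002  0.1003] 0.0647569125900705 31.15
scene 140 top [ 0.5538 -0.0546  0.0467] z 0.052511433959902765
side 120 top [ 0.551  -0.0527  0.0464] z 0.05238769757682926
[6.5, -3.5, -2.1, 0.5, -0, 6.5, -3.5, -2.1, 0.5, -0, 6.5, -3.4, -2.2, 0.5, -0, 6.5, -3.5, -2.1, 0.5, -0, 6.5, -3.4, -2.2, 0.5, -0]
[6.5, -3.5, -2.1, 0.5, -0, 6.5, -3.4, -2.2, 0.5, -0, 6.5, -3.5, -2.1, 0.6, -0, 6.5, 0, 0, 0, 0, 6.5, 0, 0, 0, 0]
```

{"name": "carry_out", "arguments": {
  "increments": [6.5, -3.5, -2.1, 0.5, 0, 6.5, -3.5, -2.1, 0.5, 0, 6.5, -3.4, -2.2, 0.5, 0, 6.5, -3.5, -2.1, 0.5, 0, 6.5, -3.4, -2.2, 0.5, 0]
}}

```text
clock: 31.88
eef_pos: [0.552, 0.0667, 0.0761]
tool_rot: [0.484, 0.875, 0.0, 0.0]
ft_force: [0.7, 0.3, -0.0]
grip_width: 0.0651
grasp_force: 0.0
```

{"name": "carry_out", "arguments": {
  "increments": [6.5, -3.5, -2.1, 0.5, 0, 6.5, -3.4, -2.2, 0.5, 0, 6.5, -3.5, -2.1, 0.6, 0, 6.5, 0, 0, 0, 0, 6.5, 0, 0, 0, 0]
}}

```text
clock: 32.5
eef_pos: [0.553, -0.054, 0.0601]
tool_rot: [0.484, 0.875, 0.0, -0.0]
ft_force: [0.2, 0.7, -0.1]
grip_width: 0.065
grasp_force: 0.0
```

```bash
python3 w.py w5.png standard_a_mid; python3 - <<'E'
from obj import *
show(plan([(6.5,.5525,-.054,-.017,np.pi-1.008,3)]))
E
```

```text
[ 0.553  -0.054   0.0601] [ 0.2464 -0.1708  0.0601] 0.06500573710741968 32.5
0.68 [ 0.5521 -0.0603  0.0267]
region 0.88 3057 top [ 0.5547 -0.0552  0.0466] z 0.05255491170735377
[ 0.5532 -0.0531  0.0603] [ 0.2457 -0.1701  0.0603] 0.06492189762092022 32.65
[6.5, -0, -0, 2.6, -0, 6.5, -0, -0.1, 2.6, -0, 6.5, -0, -0, 2.5, -0, 6.5, 0, 0, 0, 0, 6.5, 0, 0, 0, 0]
```

View pics/w5.png

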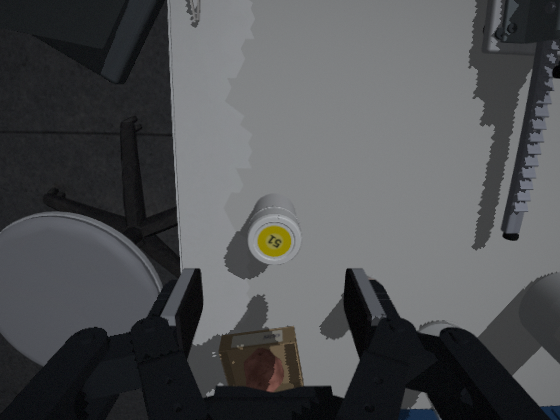

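{"name": "carry_out", "arguments": {
  "increments": [6, -0.1, 0, 2.6, 0, 6, 0, 0, 2.6, 0, 6, 0, 0, 2.5, 0, 5.5, 0, 0, 0, 0, 5, 0, 0, 0, 0]
}}

```text
clock: 33.28
eef_pos: [0.5543, -0.0545, -0.016]
tool_rot: [0.483, 0.875, 0.0, 0.001]
ft_force: [-0.3, -0.2, -0.3]
grip_width: 0.0503
grasp_force: 0.0
```

{"name": "carry_out", "arguments": {
  "increments": [4.4, 0, 0, 0, 0, 3.8, 0, 0, 0, 0, 3, 0, 0, 0, 0, 2.5, 0, 0, 0, 0, 2.5, 0, 0, 0, 0]
}}

```text
clock: 33.9
eef_pos: [0.5546, -0.0551, -0.0157]
tool_rot: [0.484, 0.875, 0.0, 0.001]
ft_force: [0.7, 1.3, 6.9]
grip_width: 0.0327
grasp_force: 59.6
```

```bash
python3 - <<'E'
from obj import *
x,y=M(.005);Y=np.pi-1.008
show(plan([(2.5,e[0],e[1],.095,Y,3),(2.5,x,y,.095,Y,7),(2.5,x,y,.08,Y,1),(2.5,x,y,.06,Y,2)]))
E
```

```text
[ 0.5546 -0.0551 -0.0157] [ 0.2482 -0.1701 -0.0157] 0.032707385474608955 33.9
[2.5, 0, 0, -3.7, -0, 2.5, 0, 0, -3.7, -0, 2.5, 0, 0, -3.7, -0, 2.5, 3.5, 2.4, 0, -0, 2.5, 3.5, 2.4, 0, -0]
[2.5, 3.5, 2.4, 0, -0, 2.5, 3.5, 2.4, 0, -0, 2.5, 3.4, 2.5, 0, -0, 2.5, 3.5, 2.4, 0, -0, 2.5, 3.4, 2.5, 0, -0]
[2.5, 0, -0, 1.5, -0, 2.5, 0, -0, 1, -0, 2.5, 0, -0, 1, -0, 2.5, 0, 0, 0, 0, 2.5, 0, 0, 0, 0]
```

{"name": "carry_out", "arguments": {
  "increments": [2.5, 0, 0, -3.7, 0, 2.5, 0, 0, -3.7, 0, 2.5, 0, 0, -3.7, 0, 2.5, 3.5, 2.4, 0, 0, 2.5, 3.5, 2.4, 0, 0]
}}

```text
clock: 34.52
eef_pos: [0.5573, 0.0301, 0.0947]
tool_rot: [0.485, 0.875, 0.0, 0.0]
ft_force: [0.4, 0.3, -0.7]
grip_width: 0.0325
grasp_force: 59.6
```

{"name": "carry_out", "arguments": {
  "increments": [2.5, 3.5, 2.4, 0, 0, 2.5, 3.5, 2.4, 0, 0, 2.5, 3.4, 2.5, 0, 0, 2.5, 3.5, 2.4, 0, 0, 2.5, 3.4, 2.5, 0, 0]
}}

```text
clock: 35.15
eef_pos: [0.5678, 0.2423, 0.0937]
tool_rot: [0.484, 0.875, -0.0, -0.0]
ft_force: [0.2, -0.0, -1.2]
grip_width: 0.0324
grasp_force: 59.6
```

{"name": "carry_out", "arguments": {
  "increments": [2.5, 0, 0, 0, 0, 2.5, 0, 0, 1.5, 0, 2.5, 0, 0, 1.2, 0, 2.5, 0, 0, 0, 0, 2.5, 0, 0, 0, 0]
}}

```text
clock: 35.78
eef_pos: [0.5683, 0.2404, 0.067]
tool_rot: [0.484, 0.875, -0.0, -0.0]
ft_force: [0.3, -0.4, -0.2]
grip_width: 0.0329
grasp_force: 59.7
```

```bash
python3 fit.py .005 .09 .12; python3 - <<'E'
from obj import *
show(plan([(2.5,*M(.005),-.003,np.pi-1.008,4)]))
E
```

```text
[0.5683 0.2404 0.067 ] [ 0.0056 -0.0008  0.067 ] 0.032926571900112174 35.775
scene 58 [-0.0106 -0.0059  0.0909] [-0.0074  0.0049  0.1185]
side 83 [-0.0122 -0.0056  0.0905] [-0.007   0.0057  0.1193]
[0.5687 0.2409 0.0676] [ 0.0053 -0.0002  0.0676] 0.03331337300561568 35.875
[2.5, 0, 0, 1.8, -0, 2.5, 0, 0, 1.8, -0, 2.5, 0, 0, 1.7, -0, 2.5, 0, 0, 1.8, -0, 2.5, 0, 0, 0, 0]
```

{"name": "carry_out", "arguments": {
  "increments": [2.5, 0.1, 0, 1.8, 0, 2.5, 0, 0, 1.8, 0, 2.5, 0, 0, 1.7, 0, 2.5, 0, 0, 1.5, 0, 2.5, 0, 0, 0, 0]
}}

```text
clock: 36.5
eef_pos: [0.5669, 0.2417, -0.0021]
tool_rot: [0.484, 0.875, -0.001, -0.001]
ft_force: [-0.0, 0.1, -0.6]
grip_width: 0.0329
grasp_force: 59.7
```

{"name": "carry_out", "arguments": {
  "increments": [2.5, 0, 0, 0.1, 0, 2.5, 0, 0, 0, 0, 3.6, 0, 0, 0, 0, 4.2, 0, 0, 0, 0, 5.5, 0, 0, 0, 0]
}}

```text
clock: 37.12
eef_pos: [0.5678, 0.2421, -0.0017]
tool_rot: [0.484, 0.875, 0.0, 0.0]
ft_force: [0.3, 0.1, -0.4]
grip_width: 0.0549
grasp_force: 0.0
```

{"name": "carry_out", "arguments": {
  "increments": [6, 0, 0, 0, 0, 6, 0, 0, -2.0, 0, 6, 0, 0, -4.0, 0, 6, 0, 0, -4.0, 0, 6, 0, 0, -4.0, 0]
}}

```text
clock: 37.75
eef_pos: [0.5675, 0.242, 0.1393]
tool_rot: [0.484, 0.875, -0.0, -0.0]
ft_force: [1.1, 0.4, 0.1]
grip_width: 0.06
grasp_force: 0.0
```

{"name": "carry_out", "arguments": {
  "increments": [6, 0, -6, -1, 0, 6, 0, -6, 0, 0, 6, 0, -6, 0, 0, 6, 0, -4, 0, 0, 6, 0, 0, 0, 0]
}}

```text
clock: 38.38
eef_pos: [0.3788, 0.1236, 0.1483]
tool_rot: [0.484, 0.875, -0.0, -0.0]
ft_force: [0.9, 0.1, 0.2]
grip_width: 0.0598
grasp_force: 0.0
```

```bash
python3 - <<'E'
from obj import *
for c in('scene','side'):
    p=bot.camera(c);save(p,c+'9.png');W=cloud(p).reshape(-1,3);ok=p['range_z'].reshape(-1)>0;q=mf(W[ok])
    for n,x,a,b,r in(('blank',-.094,.046,.064,.016),('A',-.061,.05,.07,.0185),('S',-.029,.05,.072,.016),('B',.005,.05,.07,.021)):
        s=q[(abs(q[:,0]-x)<r)&(abs(q[:,1])<.03)&(q[:,2]>a)&(q[:,2]<b)];print(c,n,np.percentile(s,2,axis=0),np.percentile(s,98,axis=0))
    for d in bot.place_of(p,'follower_tab')[:1]: print(mf(cw(p,d['xyz'])[None]))
    x,y=M(-.02)
    u=cv2.projectPoints(np.array([[x,y,.05]]),*(lambda r:(cv2.Rodrigues(r.T)[0],-r.T@np.array(p['eye'])))(R.from_quat(p['attitude']).as_matrix()),p['mtx'],np.array(p['D']))[0].ravel().astype(int)
    cv2.imwrite(f'pics/f{c}.png',cv2.resize(p['pixels'][u[1]-60:u[1]+60,u[0]-80:u[0]+80],None,fx=5,fy=5,interpolation=cv2.INTER_CUBIC))
E
```

```text
[0.3788 0.1236 0.1483] [ 0.0032 -0.2234  0.1483] 0.05983523727905398 38.375
scene blank [-0.1057 -0.0108  0.0466] [-0.0852  0.01    0.0597]
scene A [-0.076  -0.0154  0.0506] [-0.0456  0.0149  0.0637]
scene S [-0.0408 -0.0107  0.0514] [-0.0182  0.0096  0.0699]
scene B [-0.0117 -0.0167  0.051 ] [0.018  0.014  0.0638]
[[0.0677 0.0016 0.049 ]]
side blank [-0.1066 -0.0117  0.0463] [-0.0852  0.0101  0.0606]
side A [-0.0769 -0.0162  0.0507] [-0.0463  0.0146  0.0641]
side S [-0.0412 -0.011   0.0522] [-0.0191  0.0103  0.07  ]
side B [-0.0102 -0.0178  0.0513] [0.0171 0.014  0.0638]
[[ 0.0635 -0.006   0.0492]]
```

View pics/fside.png

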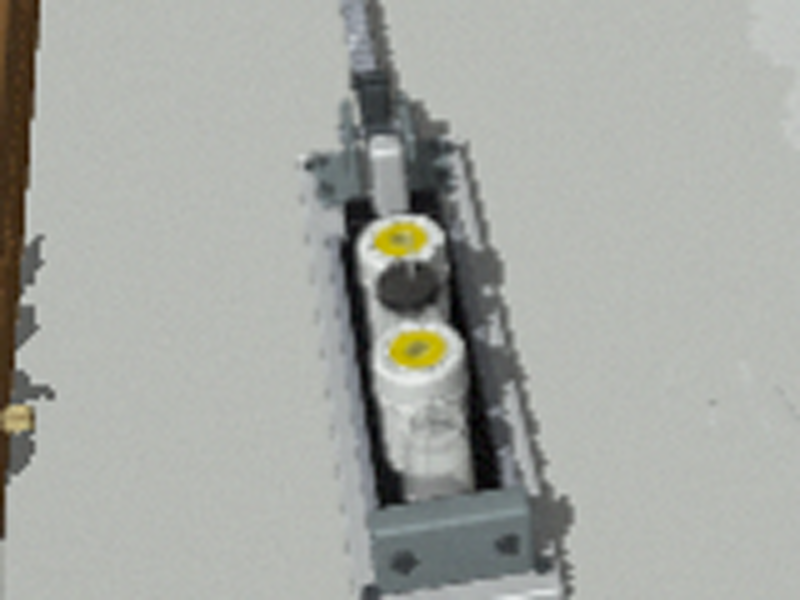

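View pics/fscene.png

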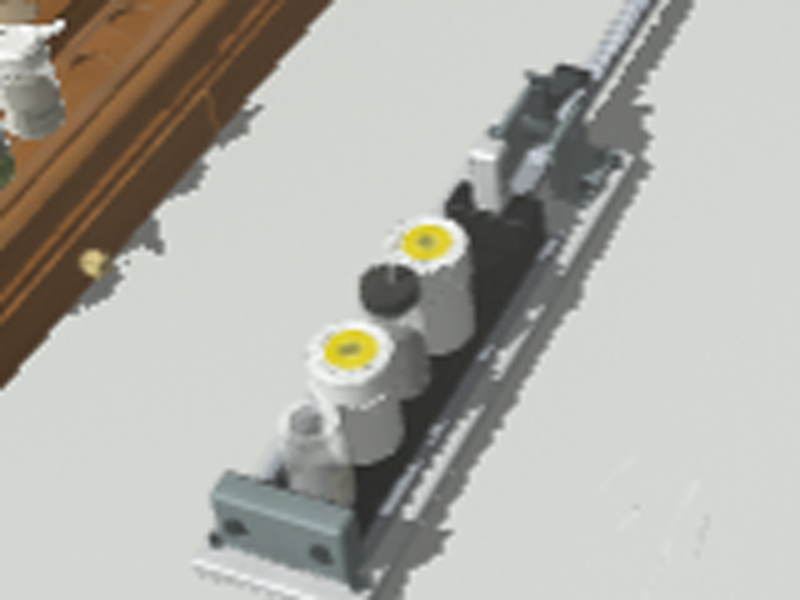

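```bash
python3 -c "
from h import *
print(bot.job_done())"
```

```text
the job is handed in; nothing more can be done
None
```

The job is handed in: the pawl is on its back, the follower is fully back, and the open vial, jar, stoppered vial and jar stand upright in order from the stop, all gaps about 2–5 mm by the last camera check. No verdict came back.

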